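# Put the screw box away in the free place of the crowded rack

## Robot

A 6-joint arm with a two-finger parallel gripper is mounted at the origin on a cart in front of the work surface, level with it; the furniture and walls round the work are solid. World frame = base frame: x ahead of the robot, y to its left, z up, the work surface at z = 0. Lengths are in m, angles in rad, forces in N, time in s.
With the tool pointing down it reaches from about 0.35 to 0.975 m from the base axis. Payload 7.1 kg.
Tool frame: the origin (TCP) lies at the very end of the fingers, on their centre line; the grasp point (between the pads) lies env.pinch_z behind it (env.pinch_z is the distance from the TCP to the grasp point, in m); z points along the fingers, y is the line along which they close (so a half turn about z gives the same grasp; the last joint's range is limited). The gripper opens to 88 mm and grips with 3 to 60 N. Pads are 20 mm wide; open, the fingers measure 115 mm over their backs; the gripper's body (75 mm by 178 mm) begins 61 mm behind the grasp point.
Start: joints at [-1.268, 0.423, 1.63, -0, 1.089, -0.019], TCP at [0.198, -0.593, 0.223] pointing down, gripper open.
Joint ranges: [-3, 3], [-0.9, 2.11], [0.09, 2.58], [-1.31, 4.45], [0.11, 2.69], [-2.54, 2.54]. Speed limits (rad/s): [2.39, 2.39, 3.01, 3.14, 3.14, 3.14].

## Interface

Orientations are given as a 3x3 rotation matrix whose columns are the frame's x, y, z axes.
In Python, from plant import state, imaging, workorder, env gives the robot as it stands.
- The arm moves only by the shell command python3 -m jog 'ROWS' [OPENING]. ROWS is JSON, a list of rows, each a list of 2 entries, a list of its own where there are three numbers: the shift along the world's x, y, z in m, then the turn, a rotation vector about the world's x, y, z in degrees. In form: [[[dx, dy, dz], [rx, ry, rz]], ...]. A call has 1 to 10 rows; each row is the pose to reach, as a shift and turn from the pose commanded when the call began; what a row does not reach only later rows make up. A row lasts 1/8 s, in which the tool goes at most 62.5 mm and 10.7 degrees, less where a joint would pass 70% of its speed; a pose out of reach is approached as far as the arm can. A call with a gripper value outside its range is refused whole. OPENING is the gripper's target within -1 to 1 (fully open at 1, half-way at 0, shut at -1), set as the call begins (- or left out, the last holds). The fingers move at their own pace and stop on an object; the grip force is fixed at half the most. Time passes only in rows, so rows that repeat a pose let the fingers close. It gives the time, the measured TCP pose, the force, the opening and the grip force at its end, in the units of the state.
- state(): the state, without advancing time (a new reading comes with each control period).
- imaging.read_camera(name): name is "side" or "top"; returns a dict with "image" (400x640x3 uint8, red, green, blue), "range_z" (400x640 float32, m along the optical axis (not along the pixel's ray), 0 where there is no reading), "fx", "fy", "cx", "cy" (pixels), "origin" and "attitude" of the camera in the world. Camera axes: x right, y down, z forward; pixel columns grow to the right and rows downward; lengths in m; the calibration is good to about 2 mm. A picture is of the moment at which its call begins.
- workorder.sign_off(): hands the job in; it is judged then, once.
The state is a dict: "time": time; "q": joint angles; "dq": joint speeds; "joint_torque": joint torques, N m; "tcp_pos": TCP position; "eef_rot": TCP orientation; "ft_force": force on the tool from outside, world axes, zero at the start; "moment": the same for the moment, N m; "opening": finger opening in m; "grasp_force": force on a finger pad.
Only numpy, scipy, OpenCV 4.12 (cv2) and the standard library are available. Lean on these libraries where they do the work, as an engineer would, in place of code of your own. Each camera call takes 0.05 s, during which the arm holds its last target. There are 200 camera calls.

## Task

Take the box of screws out of the green stand and stand it upright in the one free place in the wooden rack: in line with the row, broad face to the front like the others. Set it down gently without letting it drop, and do not touch the sanding blocks and the wood block beside it or push the other things on the bench about; the box can be stood on the bench on the way to take hold of it another way.

Things in the scene. Friction and masses are not known exactly. Their poses are not given: they have to be found in the camera images.
- screw_box_mid (a point): Card box of screws, light blue with a label on one broad face, standing on end in the green stand: 65 wide, 42.5 thick, 90 mm high, 0.23-0.43 kg; carried upright. The point is its centre, half-way up. Its y axis points up, x runs along its 65 mm width, z through its thickness.
- stand_mid (a point): Fixed stand; the point is the centre of its floor, 3 mm over the bench, z up. Two upright green sheet cheeks at y = +-25 mm (49.5 mm apart), 46 mm wide along x, 97 mm above the bench (4 mm over the box). The +x and -x ends are open: the box stands with its broad faces 3.5 mm from the cheeks and its 65 mm width along x, its narrow edges sticking out of both ends.
- rack_row (a point): Middle of the row, on top of the rack's base board, 12 mm over the bench; x points to the rack's back (away from the robot), y along the row, z up. Four things fit side by side along y, on end, broad faces to the front; three are there, one place (any of the four, about 80 mm wide) is free.
- rack: Fixed wooden rack, open at front and back, origin under its middle, axes as rack_row. Base board 104 mm deep (x), 324 mm long (y), 12 mm thick; at each end an upright board 12 mm thick, 110 mm above the base, inner faces at y = +-150 mm; along the back edge (x = 43 to 51 mm) a lath 12 mm above the base.
- sander_a_mid (a point): Black rubber sanding block, one of two alike, standing in the rack; loose, not to be touched. Its y axis points up, its x axis runs along its 62 mm width, its z axis through its 36 mm thickness. The point is its centre, half-way up; it stands on end, 110 mm high.
- sander_b_mid (a point): Black rubber sanding block, one of two alike, standing in the rack; loose, not to be touched. Its y axis points up, its x axis runs along its 62 mm width, its z axis through its 36 mm thickness. The point is its centre, half-way up; it stands on end, 110 mm high.
- wood_offcut_mid (a point): Softwood block standing in the rack; loose, not to be touched. Its y axis points up, its x axis runs along its 64 mm width, its z axis through its 38 mm thickness. The point is its centre, half-way up; it stands on end, 89 mm high.
- tape_roll: Roll of black tape lying flat on the bench, 60 mm across, 18 mm high; origin under its centre. Bystander.
- small_driver: Screwdriver with a yellow handle lying on the bench, 185 mm long (along its y axis), 21 mm wide, 20 mm high; origin under its middle. Bystander.
- steel_tape: Yellow and black tape measure standing on the bench, 98 mm long (along its y axis, from -49 to +49 mm), 36 mm wide, 64 mm high; origin under its middle. Bystander.

How it is judged:
At the end, for the whole second after the job is handed in: The box stands upright (within 0.08 rad) on the rack's base board, its centre within 18 mm of the row's centre line and between the end boards, its broad face square to the front within 0.15 rad either way round, at rest; the three neighbours stand upright, within 6 mm of where they stood (x of screw_box_mid in the frame of rack_row between -0.018 and 0.018 m and y of screw_box_mid in the frame of rack_row between -0.13 and 0.13 m and z of screw_box_mid in the frame of rack_row between 0.04 and 0.049 m and angle between each of screw_box_mid, sander_a_mid, sander_b_mid, wood_offcut_mid's own y axis and vertical below 0.08 rad and angle between the z axis of screw_box_mid and the x axis of rack_row, either way round below 0.15 rad and linear speed of screw_box below 0.02 m/s and distance of each of sander_a_mid, sander_b_mid, wood_offcut_mid from where it was at the start of the episode below 0.006 m); the robot touches nothing.
It fails at once if a neighbour in the rack is touched by the box or the robot, or shifted by more than 6 mm (contact force between any of sander_a, sander_b, wood_offcut and screw_box above 0.5 N or contact force between any of sander_a, sander_b, wood_offcut and the fingers above 0.5 N or contact force between any of sander_a, sander_b, wood_offcut and the arm above 0.5 N or distance of any of sander_a_mid, sander_b_mid, wood_offcut_mid from where it was at the start of the episode above 0.006 m).
It fails at once if the tape roll, the screwdriver or the tape measure is pushed more than 15 mm (distance of any of tape_roll, small_driver, steel_tape from where it was at the start of the episode above 0.015 m).
It fails at once if the box is dropped into the rack: it comes down the last 15 mm onto the base board faster than 0.3 m/s (as after a fall of about 5 mm) (linear speed of screw_box above 0.3 m/s and z of screw_box_mid in the frame of rack_row below 0.06 m and x of screw_box_mid in the frame of rack_row between -0.05 and 0.05 m and y of screw_box_mid in the frame of rack_row between -0.15 and 0.15 m).
It also fails if it takes over 56 s, if anything falls off the work surface, if the arm or the gripper's body presses on something with over 40 N, if the wrist force passes 120 N, or if a joint passes its speed limit or range.

## Working session

There is one attempt and no reset: what is moved stays moved. The work goes in short steps, Python scripts to look and compute and a shell command to move; the robot and the scene stay as the last step left them, time stands still between calls to the robot, and variables do not carry over. Pictures are saved under pics/ and viewed, at most 10 in all, crops included, and the job is handed in when it is done.

```bash
ls; mkdir -p pics; python3 - <<'E'
from plant import state, imaging, workorder, env
import cv2,numpy as np
for n in("side","top"):
    c=imaging.read_camera(n)
    cv2.imwrite(f"pics/{n}0.png",c["image"][:,:,::-1])
    np.savez(f"{n}0.npz",**c)
    print(n,c["fx"],c["fy"],c["cx"],c["cy"],c["origin"],c["attitude"])
print(env.pinch_z);print(state())
E
```

```text
pics
side 471.9628479347644 471.9628479347644 322.88080196645916 208.72474148162436 [0.36045626 0.76999046 0.42908258] [[-0.98781407 -0.0443746   0.14917858]
 [-0.15552039  0.31876507 -0.93498783]
 [-0.00606321 -0.94679445 -0.32178177]]
top 456.8956579814624 456.8956579814624 319.77470020194727 197.88002988924978 [ 0.35024506 -0.22239933  1.05511894] [[-0.02438487 -0.99020221  0.13749534]
 [-0.99950897  0.02685563  0.01614316]
 [-0.01967752 -0.13703418 -0.99037085]]
0.0187
{'time': 0.1, 'q': array([-1.26798855e+00,  4.23736087e-01,  1.63059636e+00, -2.92583649e-05,
        1.08863321e+00, -1.89952782e-02]), 'dq': array([-3.76826003e-04,  9.60174464e-04, -4.20403948e-03, -7.88327424e-04,
        1.30360390e-04,  6.93474166e-05]), 'joint_torque': array([ 1.95108032e-04, -5.45609057e+01, -2.74325395e+01,  6.44625351e-02,
        1.88079744e-02, -1.75389005e-05]), 'tcp_pos': array([ 0.19754273, -0.59242896,  0.2220039 ]), 'eef_rot': array([[ 9.48662399e-01,  3.16290159e-01, -4.34174693e-04],
       [ 3.16290457e-01, -9.48661504e-01,  1.30280505e-03],
       [ 1.79598797e-07, -1.37324748e-03, -9.99999057e-01]]), 'ft_force': array([-0.22265069,  1.71937762,  0.10163182]), 'moment': array([0.0037899 , 0.00110685, 0.02011211]), 'grasp_force': 0.0, 'opening': 0.08779855265927294}
```

View pics/top0.png

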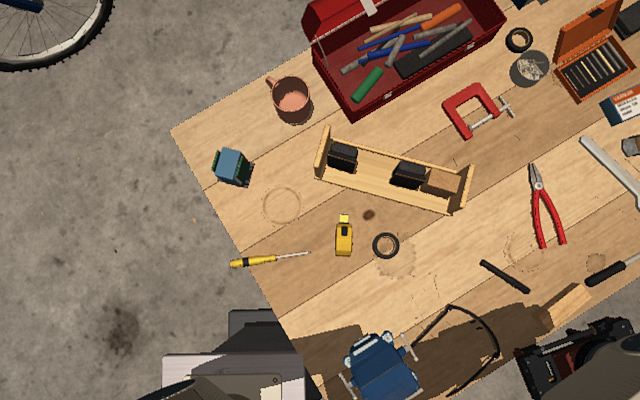

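View pics/side0.png

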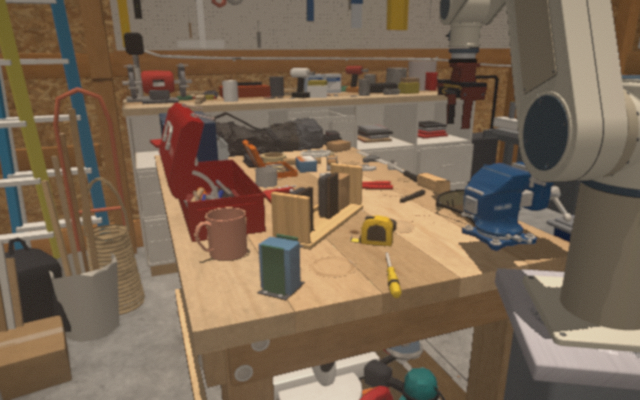

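The top view shows the box in its stand at about (232,167). The rack runs from (322,155) to (465,190), with sanders at (342,155) and (408,175) and the wood block at (440,182). The free place is at about (375,165). Next I'll measure with the depth.

```bash
cat > h.py <<'E'
import numpy as np,cv2
def cloud(c):
    d=c["range_z"];v,u=np.mgrid[:d.shape[0],:d.shape[1]]
    p=np.stack([(u-c["cx"])/c["fx"]*d,(v-c["cy"])/c["fy"]*d,d],-1)
    P=p@np.asarray(c["attitude"]).T+c["origin"]; P[d<=0]=np.nan
    return P
def rect(Q):
    (c,s,a)=cv2.minAreaRect((Q[:,:2]*1000).astype(np.float32)); return np.round(c,1),np.round(s,1),round(a,1)
E
python3 - <<'E'
from h import *
c=np.load("top0.npz");P=cloud(c);I=c["image"].astype(int)
def blobs(name,m,minn=25):
    n,l,st,ce=cv2.connectedComponentsWithStats(m.astype(np.uint8))
    for i in range(1,n):
        if st[i,4]>=minn:
            Q=P[l==i];print(name,ce[i].round(),st[i,4],"z",np.percentile(Q[:,2],[5,50,95]).round(4),rect(Q))
win=np.zeros(I.shape[:2],bool);win[110:280,200:480]=1
z=P[...,2];R,G,B=I[...,0],I[...,1],I[...,2]
print("table z",np.nanmedian(z[270:300,320:400]))
black=(I.max(-1)<60)
blobs("tall",win&(z>.112)&(z<.135))
blobs("mid",win&(z>.08)&(z<.11))
blobs("tallblack",win&(z>.112)&black)
blobs("tallwood",win&(z>.112)&~black)
blobs("low",win&(z>.006)&(z<.08))
blobs("base",win&(z>.007)&(z<.02)&~black,60)
# upscale crop
cr=c["image"][110:280,200:480,::-1]
cv2.imwrite("pics/crop.png",cv2.resize(cr,None,fx=2.85,fy=2.85,interpolation=cv2.INTER_CUBIC))
E
```

```text
table z -0.0005604097553328913
tall [321. 146.] 266 z [0.1169 0.121  0.124 ] (array([ 591.4, -213.1]), array([12.3, 94.6]), 73.0)
tall [343. 152.] 460 z [0.1143 0.12   0.1238] (array([ 577.2, -258.4]), array([62.1, 36.2]), 71.0)
tall [411. 171.] 471 z [0.1145 0.1199 0.1238] (array([ 533.6, -397.9]), array([63.3, 36.1]), 74.5)
tall [466. 185.] 304 z [0.115  0.1211 0.1242] (array([ 499. , -510.5]), array([13.5, 96.2]), 72.3)
mid [290. 111.] 51 z [0.0811 0.0891 0.0952] (array([ 679.7, -145.5]), array([44.4,  6.6]), 88.1)
mid [322. 154.] 54 z [0.083  0.0965 0.1085] (array([ 585.3, -216.8]), array([ 8.6, 87.7]), 66.7)
mid [227. 163.] 769 z [0.0854 0.0926 0.0971] (array([566.7,  -8.5]), array([60.5, 65.4]), 74.0)
mid [340. 161.] 81 z [0.0817 0.0966 0.1089] (array([ 560.9, -253. ]), array([60.8,  2.2]), 72.0)
mid [446. 182.] 782 z [0.0848 0.1002 0.1044] (array([ 506. , -472.5]), array([78.5, 94.8]), 79.1)
mid [406. 180.] 88 z [0.0821 0.0955 0.1087] (array([ 517.5, -392.2]), array([61.7,  9.8]), 65.7)
tallblack [343. 152.] 231 z [0.1141 0.1201 0.1239] (array([ 576.9, -257.5]), array([59.7, 3
[... 1212 characters left out ...]
 ]), 34.4)
low [343. 239.] 548 z [0.0332 0.06   0.065 ] (array([ 400.6, -255. ]), array([35.5, 75.5]), 88.1)
low [385. 245.] 356 z [0.0132 0.0177 0.0209] (array([ 383.2, -350.3]), array([58.2, 58.4]), 88.6)
low [259. 259.] 475 z [0.0095 0.0152 0.0205] (array([361.2, -89.1]), array([ 20.8, 183.4]), 6.5)
base [462. 124.] 337 z [0.0126 0.0168 0.0192] (array([ 671.4, -549.6]), array([82.9, 53.1]), 29.9)
base [380. 180.] 3110 z [0.0087 0.0118 0.0152] (array([ 544.4, -361.5]), array([322.7, 102.5]), 72.6)
base [389. 248.] 73 z [0.0114 0.0175 0.0197] (array([ 377.1, -354.7]), array([32.4, 46.7]), 44.9)
base [262. 259.] 405 z [0.0095 0.0147 0.0193] (array([361.4, -89.1]), array([ 20.5, 183.4]), 6.5)
```

View pics/crop.png

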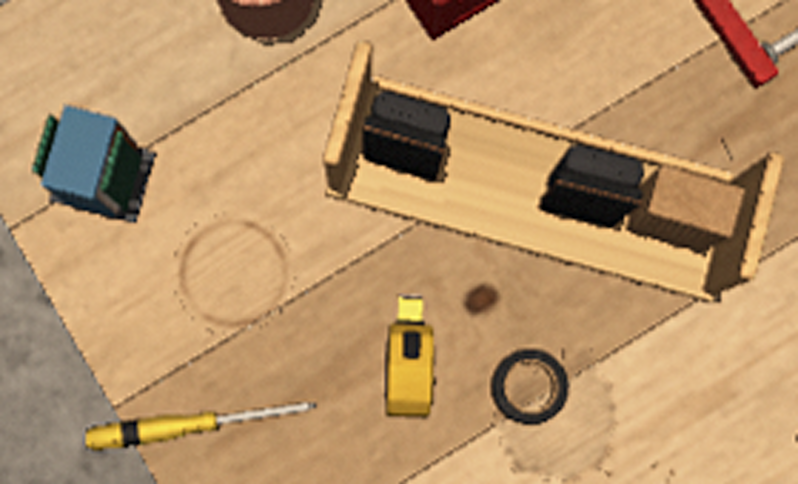

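```bash
python3 - <<'E'
from h import *
c=np.load("top0.npz");P=cloud(c);I=c["image"].astype(int)
win=np.zeros(I.shape[:2],bool);win[130:200,200:270]=1
z=P[...,2];R,G,B=I[...,0],I[...,1],I[...,2]
h=win&(z>.08)&(z<.11)
box=h&(B>G+5); box=cv2.morphologyEx(box.astype(np.uint8),cv2.MORPH_OPEN,np.ones((3,3)))>0
print("box",box.sum(),np.median(z[box]),rect(P[box]))
g=h&(G>B+5)
n,l,st,ce=cv2.connectedComponentsWithStats(g.astype(np.uint8))
for i in range(1,n):
    if st[i,4]>10: print("cheek",ce[i],st[i,4],np.median(z[l==i]),rect(P[l==i]))
# side view
c=np.load("side0.npz");P=cloud(c);I=c["image"].astype(int);z=P[...,2];R,G,B=I[...,0],I[...,1],I[...,2]
win=np.zeros(I.shape[:2],bool);win[225:305,250:310]=1
top=win&(z>.088)&(z<.1)&(B>G+5);print("side top",top.sum(),rect(P[top]))
up=win&(z>.02)&(z<.085)
for nm,m in(("green",up&(G>B+8)),("blue",up&(B>G+5))):
    Q=P[m];print(nm,len(Q),rect(Q),np.cov(Q[:,:2].T))
for n_,f,a in(("t","top0.npz",(130,205,200,270)),("s","side0.npz",(225,305,250,310))):
    im=np.load(f)["image"][a[0]:a[1],a[2]:a[3],::-1]
    cv2.imwrite(f"/tmp/{n_}.png",im)
    locals()
a=cv2.resize(cv2.imread("/tmp/t.png"),(390,420),interpolation=2);b=cv2.resize(cv2.imread("/tmp/s.png"),(320,420),interpolation=2)
cv2.imwrite("pics/crop2.png",np.hstack([a,b]))
E
```

```text
box 565 0.09242334658674756 (array([566. ,  -7.8]), array([43.4, 63.6]), 73.1)
cheek [215.17045455 160.05681818] 88 0.094102351025599 (array([572.5,  18. ]), array([ 6.3, 45.9]), 74.0)
cheek [238.84285714 165.92857143] 70 0.09582376320191033 (array([558.8, -34. ]), array([ 9.1, 47.1]), 80.1)
side top 276 (array([564.8,  -3.5]), array([42.1, 60.3]), 73.5)
green 1218 (array([ 589.2, -134. ]), array([125.7, 332.6]), 20.7) [[ 0.00056668 -0.00094218]
 [-0.00094218  0.01184882]]
blue 56 (array([544.2,  18.3]), array([11.1,  8.5]), 64.0) [[ 5.53426085e-06 -1.44316974e-07]
 [-1.44316974e-07  2.33548296e-06]]
```

View pics/crop2.png

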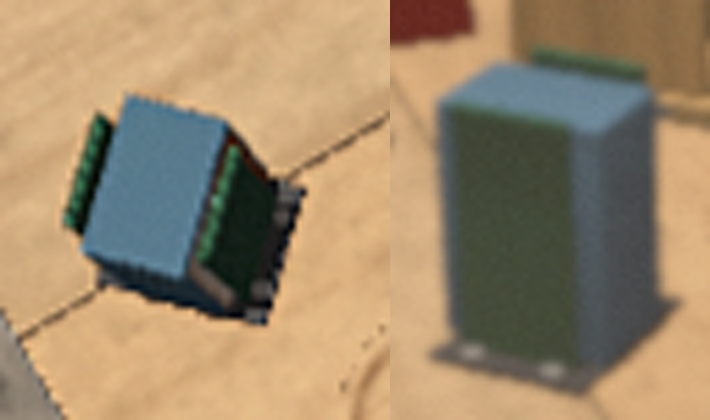

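The box is centred at about (0.566, -0.008), with its 65 mm width at -16.8° yaw. The rack's centre is at (0.545, -0.362), yaw -17.3°, and the free place is at (0.5556, -0.328). The fingers only fit the box's narrow edges in the stand, and only its broad faces in the rack. So I'll regrasp it on the bench near (0.47, -0.11).

```bash
python3 -m jog '[[[0.1,0.15,0.04],[0,0,20]],[[0.1,0.15,0.04],[0,0,20]],[[0.1,0.15,0.04],[0,0,20]],[[0.2,0.32,0.04],[0,0,55]],[[0.2,0.32,0.04],[0,0,55]],[[0.2,0.32,0.04],[0,0,55]],[[0.2,0.32,0.04],[0,0,55]],[[0.3,0.48,0.02],[0,0,55]],[[0.3,0.48,0.02],[0,0,55]],[[0.3,0.48,0.02],[0,0,55]]]' 1; python3 -m jog '[[[0.068,0.1055,-0.083],[0,0,0]],[[0.068,0.1055,-0.083],[0,0,0]],[[0.068,0.1055,-0.083],[0,0,0]],[[0.068,0.1055,-0.083],[0,0,0]],[[0.068,0.1055,-0.083],[0,0,0]],[[0.068,0.1055,-0.083],[0,0,0]]]'; python3 -c "
from plant import state,imaging
import cv2
s=state();print(s['tcp_pos'],s['eef_rot'],s['ft_force'])
a=imaging.read_camera('side')['image'][130:330,200:400,::-1];b=imaging.read_camera('top')['image'][80:280,150:350,::-1]
import numpy as np
cv2.imwrite('pics/pre.png',cv2.resize(np.hstack([a,b]),None,fx=2,fy=2,interpolation=2))"
```

```text
time: 1.35
tcp_pos: [0.4972, -0.1141, 0.2427]
eef_rot: [[0.287, 0.958, 0.0], [0.958, -0.287, -0.0], [-0.0, 0.0, -1.0]]
ft_force: [0.4, -1.8, -0.6]
opening: 0.0875
grasp_force: 0.0
time: 2.1
tcp_pos: [0.5646, -0.0107, 0.1611]
eef_rot: [[0.287, 0.958, 0.002], [0.958, -0.287, -0.0], [0.0, 0.002, -1.0]]
ft_force: [0.8, -0.5, -1.0]
opening: 0.0878
grasp_force: 0.0
[ 0.56458178 -0.0106865   0.16108578] [[ 2.86800169e-01  9.57989135e-01  1.57495038e-03]
 [ 9.57990403e-01 -2.86800161e-01 -2.35768143e-04]
 [ 2.25832703e-04  1.57640569e-03 -9.99998732e-01]] [ 0.82012766 -0.50336907 -1.03536602]
```

View pics/pre.png

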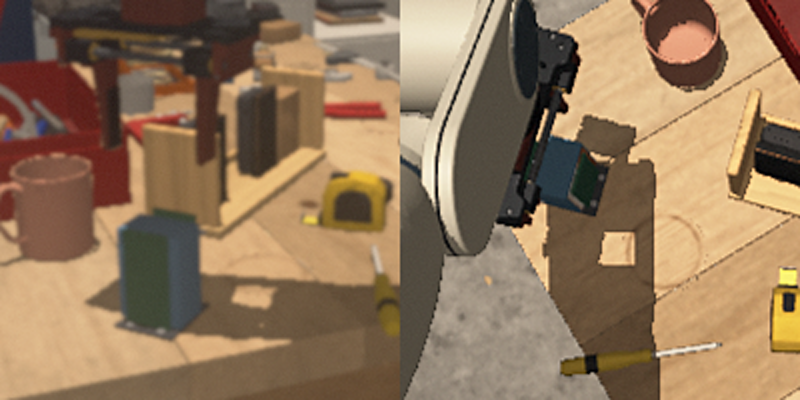

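The gripper hangs square over the box, with the fingers lined up with its narrow edges (side view, box at about (160,270)). I'll settle it, correct and descend.

```bash
python3 -m jog '[[[0,0,-0.01],[0,0,0]],[[0,0,-0.02],[0,0,0]],[[0,0,-0.03],[0,0,0]],[[0,0,-0.04],[0,0,0]],[[0,0,-0.04],[0,0,0]],[[0,0,-0.04],[0,0,0]],[[0,0,-0.04],[0,0,0]]]'
```

```text
time: 3.08
tcp_pos: [0.5648, -0.0093, 0.1203]
eef_rot: [[0.285, 0.959, 0.001], [0.959, -0.285, -0.0], [0.0, 0.001, -1.0]]
ft_force: [-0.5, -0.5, 0.1]
opening: 0.0878
grasp_force: 0.0
```

```bash
python3 -m jog '[[[0.001,0.0015,-0.01],[0,0,0]],[[0.001,0.0015,-0.02],[0,0,0]],[[0.001,0.0015,-0.03],[0,0,0]],[[0.001,0.0015,-0.04],[0,0,0]],[[0.001,0.0015,-0.05],[0,0,0]],[[0.001,0.0015,-0.06],[0,0,0]],[[0.001,0.0015,-0.07],[0,0,0]],[[0.001,0.0015,-0.079],[0,0,0]],[[0.001,0.0015,-0.079],[0,0,0]],[[0.001,0.0015,-0.079],[0,0,0]]]'
```

```text
time: 4.32
tcp_pos: [0.5657, -0.0078, 0.0411]
eef_rot: [[0.285, 0.958, 0.0], [0.958, -0.285, -0.0], [0.0, 0.0, -1.0]]
ft_force: [0.2, 0.3, 0.7]
opening: 0.0876
grasp_force: 0.0
```

Down with no contact, so I'll close the gripper and then lift a little.

```bash
python3 -m jog '[[[0,0,0],[0,0,0]],[[0,0,0],[0,0,0]],[[0,0,0],[0,0,0]],[[0,0,0],[0,0,0]],[[0,0,0],[0,0,0]],[[0,0,0],[0,0,0]],[[0,0,0],[0,0,0]],[[0,0,0],[0,0,0]]]' -1;  python3 -m jog '[[[0,0,0.004],[0,0,0]],[[0,0,0.008],[0,0,0]],[[0,0,0.012],[0,0,0]],[[0,0,0.016],[0,0,0]],[[0,0,0.02],[0,0,0]],[[0,0,0.02],[0,0,0]]]'
```

```text
time: 5.32
tcp_pos: [0.5657, -0.0078, 0.0412]
eef_rot: [[0.285, 0.958, 0.0], [0.958, -0.285, -0.0], [0.0, 0.0, -1.0]]
ft_force: [-0.7, 0.1, 4.7]
opening: 0.065
grasp_force: 30.0
time: 6.08
tcp_pos: [0.5658, -0.0078, 0.0613]
eef_rot: [[0.285, 0.959, 0.001], [0.959, -0.285, -0.0], [0.0, 0.001, -1.0]]
ft_force: [-0.2, -0.7, -3.8]
opening: 0.0646
grasp_force: 30.0
```

Held: opening 65 mm, 30 N. Now I'll lift it clear and carry it to the bench spot.

```bash
python3 -m jog '[[[0,0,0.015],[0,0,0]],[[0,0,0.03],[0,0,0]],[[0,0,0.045],[0,0,0]],[[0,0,0.06],[0,0,0]],[[0,0,0.075],[0,0,0]],[[0,0,0.09],[0,0,0]],[[0,0,0.105],[0,0,0]],[[0,0,0.115],[0,0,0]],[[0,0,0.115],[0,0,0]],[[0,0,0.115],[0,0,0]]]' && python3 -m jog '[[[-0.01,-0.01,0],[0,0,0]],[[-0.03,-0.028,0],[0,0,0]],[[-0.05,-0.048,0],[0,0,0]],[[-0.07,-0.067,0],[0,0,0]],[[-0.086,-0.083,0],[0,0,0]],[[-0.096,-0.092,0],[0,0,0]],[[-0.096,-0.092,-0.02],[0,0,0]],[[-0.096,-0.092,-0.04],[0,0,0]],[[-0.096,-0.092,-0.06],[0,0,0]],[[-0.096,-0.092,-0.08],[0,0,0]]]' && python3 -m jog '[[[0,0,-0.015],[0,0,0]],[[0,0,-0.027],[0,0,0]],[[0,0,-0.032],[0,0,0]],[[0,0,-0.032],[0,0,0]],[[0,0,-0.032],[0,0,0]]]'
```

```text
time: 7.32
tcp_pos: [0.5651, -0.0078, 0.1755]
eef_rot: [[0.285, 0.959, -0.001], [0.959, -0.285, 0.0], [-0.0, -0.001, -1.0]]
ft_force: [1.1, 0.2, -4.7]
opening: 0.065
grasp_force: 30.0
time: 8.57
tcp_pos: [0.4694, -0.0999, 0.0952]
eef_rot: [[0.285, 0.959, 0.0], [0.959, -0.285, 0.0], [0.0, 0.0, -1.0]]
ft_force: [-0.2, 0.4, -3.4]
opening: 0.0647
grasp_force: 30.0
time: 9.2
tcp_pos: [0.4699, -0.0999, 0.0643]
eef_rot: [[0.285, 0.959, 0.001], [0.959, -0.285, -0.0], [0.0, 0.001, -1.0]]
ft_force: [0.7, -0.6, -4.5]
opening: 0.0652
grasp_force: 30.0
```

```bash
python3 -m jog '[[[0,0,-0.008],[0,0,0]],[[0,0,-0.016],[0,0,0]],[[0,0,-0.022],[0,0,0]],[[0,0,-0.024],[0,0,0]],[[0,0,-0.0255],[0,0,0]],[[0,0,-0.0265],[0,0,0]],[[0,0,-0.0265],[0,0,0]],[[0,0,-0.0265],[0,0,0]]]'
```

```text
time: 10.2
tcp_pos: [0.4695, -0.0998, 0.0381]
eef_rot: [[0.285, 0.958, 0.0], [0.958, -0.285, -0.0], [0.0, 0.0, -1.0]]
ft_force: [-2.9, 0.5, 6.6]
opening: 0.0651
grasp_force: 30.0
```

Standing on the bench (the force has turned to an upward push). I'll release, rise, turn 90°, and come down for a grip on the broad faces.

```bash
python3 -m jog '[[[0,0,0],[0,0,0]],[[0,0,0],[0,0,0]],[[0,0,0],[0,0,0]],[[0,0,0],[0,0,0]],[[0,0,0.02],[0,0,0]],[[0,0,0.04],[0,0,0]],[[0,0,0.07],[0,0,0]],[[0,0,0.1],[0,0,0]],[[0,0,0.1],[0,0,0]],[[0,0,0.1],[0,0,0]]]' 1 && python3 -m jog '[[[0,0,0],[0,0,10]],[[0,0,0],[0,0,20]],[[0,0,0],[0,0,30]],[[0,0,0],[0,0,40]],[[0,0,0],[0,0,50]],[[0,0,0],[0,0,60]],[[0,0,0],[0,0,70]],[[0,0,0],[0,0,80]],[[0,0,0],[0,0,90]],[[0,0,0],[0,0,90]]]' && python3 -m jog '[[[0,0,0],[0,0,0]],[[0,0,0],[0,0,0]]]'
python3 - <<'E'
from plant import imaging,state
from h import *
c=imaging.read_camera("side");P=cloud(c);I=c["image"].astype(int);z=P[...,2]
m=(z>.084)&(z<.096)&(abs(P[...,0]-.47)<.06)&(abs(P[...,1]+.1)<.06)
m&=(I[...,2]>I[...,0]+15)
print(m.sum(),rect(P[m]))
cv2.imwrite('pics/side2.png',cv2.resize(c["image"][150:350,200:450,::-1],None,fx=2.5,fy=2.5,interpolation=2))
E
```

```text
time: 11.45
tcp_pos: [0.4691, -0.0997, 0.1369]
eef_rot: [[0.285, 0.959, -0.001], [0.959, -0.285, 0.0], [-0.0, -0.001, -1.0]]
ft_force: [0.5, 0.9, -0.5]
opening: 0.0879
grasp_force: 0.0
time: 12.7
tcp_pos: [0.4687, -0.0996, 0.1361]
eef_rot: [[-0.958, 0.287, -0.002], [0.287, 0.958, 0.001], [0.002, -0.0, -1.0]]
ft_force: [-0.2, -0.7, 0.2]
opening: 0.0873
grasp_force: 0.0
time: 12.95
tcp_pos: [0.4693, -0.0997, 0.1371]
eef_rot: [[-0.958, 0.287, -0.001], [0.287, 0.958, 0.0], [0.001, -0.0, -1.0]]
ft_force: [0.1, 0.7, -0.0]
opening: 0.088
grasp_force: 0.0
1 (array([484.5, -81.4]), array([0., 0.]), 0.0)
```

View pics/side2.png

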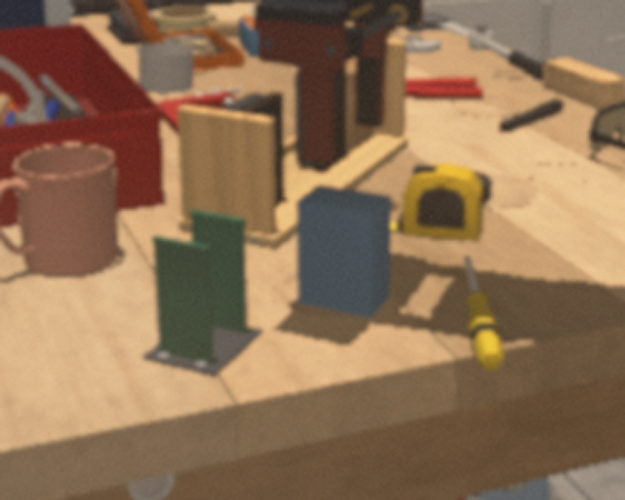

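The box stands upright on the bench at about crop (345,250), and the stand is empty. Now I'll descend and grip the broad faces.

```bash
python3 -m jog '[[[0,0,-0.015],[0,0,0]],[[0,0,-0.03],[0,0,0]],[[0,0,-0.04],[0,0,0]],[[0,0,-0.05],[0,0,0]],[[0,0,-0.06],[0,0,0]],[[0,0,-0.07],[0,0,0]],[[0,0,-0.08],[0,0,0]],[[0,0,-0.09],[0,0,0]],[[0,0,-0.09],[0,0,0]],[[0,0,-0.09],[0,0,0]]]' && python3 -m jog '[[[0,0,0],[0,0,0]],[[0,0,0],[0,0,0]],[[0,0,0],[0,0,0]],[[0,0,0],[0,0,0]],[[0,0,0],[0,0,0]],[[0,0,0],[0,0,0]],[[0,0,0],[0,0,0]],[[0,0,0],[0,0,0]],[[0,0,0],[0,0,0]]]' -1 && python3 -m jog '[[[0,0,0.01],[0,0,0]],[[0,0,0.03],[0,0,0]],[[0,0,0.05],[0,0,0]],[[0,0,0.08],[0,0,0]],[[0,0,0.11],[0,0,0]],[[0,0,0.14],[0,0,0]],[[0,0,0.16],[0,0,0]],[[0,0,0.17],[0,0,0]],[[0,0,0.17],[0,0,0]],[[0,0,0.17],[0,0,0]]]'
```

```text
time: 14.25
tcp_pos: [0.4696, -0.0998, 0.0475]
eef_rot: [[-0.959, 0.285, 0.0], [0.285, 0.959, -0.0], [-0.0, -0.0, -1.0]]
ft_force: [-0.1, -0.6, -0.9]
opening: 0.0879
grasp_force: 0.0
time: 15.38
tcp_pos: [0.4696, -0.0997, 0.0475]
eef_rot: [[-0.959, 0.285, 0.0], [0.285, 0.959, 0.0], [-0.0, 0.0, -1.0]]
ft_force: [0.5, 2.1, 2.3]
opening: 0.0422
grasp_force: 30.0
time: 16.62
tcp_pos: [0.4688, -0.0996, 0.2165]
eef_rot: [[-0.958, 0.285, -0.002], [0.285, 0.958, 0.0], [0.002, -0.0, -1.0]]
ft_force: [-0.2, -0.2, -4.3]
opening: 0.0419
grasp_force: 30.0
```

```bash
python3 -m jog '[[[0,0,0.005],[0,0,-8]],[[0,0,0.01],[0,0,-18]],[[0,-0.01,0.01],[0,0,-28]],[[0.01,-0.02,0.01],[0,0,-38]],[[0.02,-0.04,0.01],[0,0,-48]],[[0.03,-0.065,0.01],[0,0,-58]],[[0.04,-0.09,0.01],[0,0,-68]],[[0.05,-0.115,0.01],[0,0,-78]],[[0.06,-0.14,0.01],[0,0,-86]],[[0.07,-0.165,0.01],[0,0,-90.7]]]' && python3 -m jog '[[[0.006,-0.025,0],[0,0,0]],[[0.012,-0.045,0],[0,0,0]],[[0.016,-0.06,0],[0,0,0]],[[0.016,-0.063,0],[0,0,0]],[[0.016,-0.063,0],[0,0,0]],[[0.016,-0.063,-0.01],[0,0,0]],[[0.016,-0.063,-0.02],[0,0,0]],[[0.016,-0.063,-0.03],[0,0,0]],[[0.016,-0.063,-0.03],[0,0,0]],[[0.016,-0.063,-0.03],[0,0,0]]]'
python3 - <<'E'
from plant import imaging,state
from h import *
s=state();print(s["tcp_pos"],s["eef_rot"][:,1])
c=imaging.read_camera("top");np.savez("top3.npz",**c)
d=imaging.read_camera("side");np.savez("side3.npz",**d)
a=c["image"][100:240,270:490,::-1];b=d["image"][130:270,220:440,::-1]
cv2.imwrite('pics/s3.png',cv2.resize(np.vstack([a,b]),None,fx=2.1,fy=2.1,interpolation=2))
E
```

```text
time: 17.88
tcp_pos: [0.5391, -0.2653, 0.2258]
eef_rot: [[0.3, 0.954, -0.002], [0.954, -0.3, 0.001], [0.0, -0.003, -1.0]]
ft_force: [0.4, -0.6, -3.7]
opening: 0.0419
grasp_force: 30.0
time: 19.12
tcp_pos: [0.5557, -0.3278, 0.1975]
eef_rot: [[0.297, 0.955, 0.0], [0.955, -0.297, -0.0], [-0.0, 0.0, -1.0]]
ft_force: [-0.6, 0.2, -3.6]
opening: 0.0419
grasp_force: 30.0
[ 0.55565593 -0.32781468  0.1974614 ] [ 9.54966777e-01 -2.96712712e-01  1.44866409e-04]
```

View pics/s3.png

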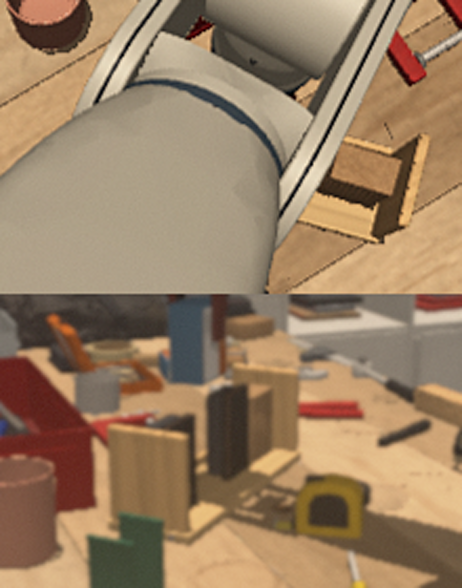

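The top view is blocked by the arm. In the side view the box, at about (200,340), hangs upright over the gap between the two sanders. I'll check its position along the row against sander B using the side depth.

```bash
python3 - <<'E'
from h import *
c=np.load("side3.npz");P=cloud(c);I=c["image"].astype(int)
a=np.deg2rad(-17.3);X=np.array([np.cos(a),np.sin(a)]);Y=np.array([-X[1],X[0]])
Q=P[...,:2]-[.5452,-.3618];rx=Q@X*1000;ry=Q@Y*1000;z=P[...,2]
box=(z>.155)&(z<.235)&(abs(rx)<45)&(abs(ry-35)<50)&(I[...,2]>I[...,0]+15)
sb=(z>.04)&(z<.118)&(abs(rx)<30)&(abs(ry+5)<14)&(I.max(-1)<75)
for n,m in(("box",box),("sandB",sb)):
    if not m.sum(): print(n,0);continue
    print(n,m.sum(),"ry",np.percentile(ry[m],[5,25,50,75,95]).round(1),"rx",np.percentile(rx[m],[1,5,50,95,99]).round(1),"z",np.percentile(z[m],[1,99]).round(3))
    if m.sum()>20: print(" slope dry/drx",np.polyfit(rx[m],ry[m],1), "tilt dry/dz(mm/m)",np.polyfit(z[m],ry[m],1)[0])
t=np.load("top0.npz");P=cloud(t);Q=P[...,:2]-[.5452,-.3618];rx=Q@X*1000;ry=Q@Y*1000;z=P[...,2]
for n,y0 in(("A",108),("B",-38)):
    m=(z>.115)&(z<.13)&(abs(ry-y0)<37)&(abs(rx)<25);print(n,np.percentile(ry[m],[1,3,50,97,99]).round(1),np.percentile(rx[m],[1,50,99]).round(1))
E
```

```text
box 374 ry [65.8 67.8 69.  70.4 71.8] rx [-17.8 -16.8  -1.6  13.3  17.3] z [0.157 0.235]
 slope dry/drx [-1.42276595e-02  6.89844454e+01] tilt dry/dz(mm/m) -2.2832936812873155
sandB 332 ry [-15.3  -9.2  -7.4  -5.4  -3.3] rx [-19.2 -18.5  -8.5   7.    9.3] z [0.041 0.117]
 slope dry/drx [ 0.10246642 -7.09864436] tilt dry/dz(mm/m) 3.4297658451801154
A [ 79.7  81.8 108.7 136.5 138.4] [-18.3  -1.   16.3]
B [-67.3 -65.1 -37.9 -10.4  -8.5] [-18.   -1.8  16.2]
```

The box is upright and square, with about 8 and 11 mm of side clearance. I'll shift it 1 mm toward sander B and lower it.

```bash
python3 -m jog '[[[-0.0003,-0.001,-0.005],[0,0,0]],[[-0.0003,-0.001,-0.015],[0,0,0]],[[-0.0003,-0.001,-0.025],[0,0,0]],[[-0.0003,-0.001,-0.035],[0,0,0]],[[-0.0003,-0.001,-0.045],[0,0,0]],[[-0.0003,-0.001,-0.055],[0,0,0]],[[-0.0003,-0.001,-0.065],[0,0,0]],[[-0.0003,-0.001,-0.075],[0,0,0]],[[-0.0003,-0.001,-0.085],[0,0,0]],[[-0.0003,-0.001,-0.09],[0,0,0]]]' && python3 -m jog '[[[0,0,-0.01],[0,0,0]],[[0,0,-0.02],[0,0,0]],[[0,0,-0.03],[0,0,0]],[[0,0,-0.035],[0,0,0]],[[0,0,-0.04],[0,0,0]],[[0,0,-0.043],[0,0,0]],[[0,0,-0.045],[0,0,0]],[[0,0,-0.046],[0,0,0]],[[0,0,-0.046],[0,0,0]]]'
```

```text
time: 20.48
tcp_pos: [0.555, -0.3286, 0.1066]
eef_rot: [[0.297, 0.955, -0.001], [0.955, -0.297, 0.0], [0.0, -0.001, -1.0]]
ft_force: [0.6, 0.2, -4.1]
opening: 0.0418
grasp_force: 30.0
time: 21.6
tcp_pos: [0.5553, -0.3288, 0.0615]
eef_rot: [[0.297, 0.955, 0.0], [0.955, -0.297, -0.0], [-0.0, 0.0, -1.0]]
ft_force: [-0.6, 0.3, -4.5]
opening: 0.0416
grasp_force: 30.0
```

```bash
python3 -m jog '[[[0,0,-0.0007],[0,0,0]],[[0,0,-0.0014],[0,0,0]],[[0,0,-0.002],[0,0,0]],[[0,0,-0.0025],[0,0,0]],[[0,0,-0.0025],[0,0,0]],[[0,0,-0.0025],[0,0,0]]]'
```

```text
time: 22.35
tcp_pos: [0.5552, -0.3288, 0.0595]
eef_rot: [[0.297, 0.955, 0.0], [0.955, -0.297, -0.0], [-0.0, 0.0, -1.0]]
ft_force: [-2.4, 1.1, 5.5]
opening: 0.0418
grasp_force: 30.0
```

It's touching the base, so I'll release, rise and move clear.

```bash
python3 -m jog '[[[0,0,0],[0,0,0]],[[0,0,0],[0,0,0]],[[0,0,0],[0,0,0]],[[0,0,0],[0,0,0]],[[0,0,0],[0,0,0]],[[0,0,0.01],[0,0,0]],[[0,0,0.02],[0,0,0]],[[0,0,0.035],[0,0,0]],[[0,0,0.05],[0,0,0]],[[0,0,0.07],[0,0,0]]]' 1 && python3 -m jog '[[[0,0,0.03],[0,0,0]],[[0,0,0.07],[0,0,0]],[[0,0,0.12],[0,0,0]],[[-0.05,0.05,0.12],[0,0,0]],[[-0.1,0.1,0.12],[0,0,0]],[[-0.13,0.15,0.12],[0,0,0]],[[-0.15,0.2,0.12],[0,0,0]],[[-0.16,0.25,0.12],[0,0,0]],[[-0.16,0.28,0.12],[0,0,0]],[[-0.16,0.28,0.12],[0,0,0]]]'
python3 - <<'E'
from plant import imaging,state
from h import *
c=imaging.read_camera("top");P=cloud(c);I=c["image"].astype(int)
a=np.deg2rad(-17.3);X=np.array([np.cos(a),np.sin(a)]);Y=np.array([-X[1],X[0]])
Q=P[...,:2]-[.5452,-.3618];rx=Q@X*1000;ry=Q@Y*1000;z=P[...,2]
m=(z>.085)&(z<.11)&(abs(rx)<40)&(abs(ry-35)<40)&(I[...,2]>I[...,0]+15)
print(m.sum(),np.median(z[m]),rect(P[m]),np.percentile(rx[m],[2,98]),np.percentile(ry[m],[2,98]))
for n,y0 in(("A",108),("B",-38)):
    k=(z>.115)&(z<.13)&(abs(ry-y0)<37)&(abs(rx)<25);print(n,np.percentile(ry[k],[3,50,97]).round(1),np.percentile(rx[k],[1,50,99]).round(1))
d=imaging.read_camera("side")
cv2.imwrite('pics/end.png',cv2.resize(np.hstack([c["image"][110:260,270:490,::-1],d["image"][150:300,250:430,::-1]]),None,fx=2,fy=2,interpolation=2))
E
```

```text
time: 23.6
tcp_pos: [0.5551, -0.3288, 0.1302]
eef_rot: [[0.297, 0.955, -0.0], [0.955, -0.297, 0.0], [-0.0, -0.0, -1.0]]
ft_force: [0.3, 0.5, 0.1]
opening: 0.0876
grasp_force: 0.0
time: 24.85
tcp_pos: [0.3952, -0.0475, 0.25]
eef_rot: [[0.294, 0.956, 0.002], [0.956, -0.294, -0.0], [0.0, 0.002, -1.0]]
ft_force: [-0.6, -0.0, 0.1]
opening: 0.0875
grasp_force: 0.0
584 0.10155359253623769 (array([ 555.1, -330. ]), array([63.9, 42.1]), 73.5) [-20.35966778  19.74277342] [ 2.68280013 63.90922054]
A [ 81.4 108.9 136.3] [-17.9  -1.4  16. ]
B [-65.3 -38.  -10.1] [-17.9  -1.6  16.2]
```

View pics/end.png

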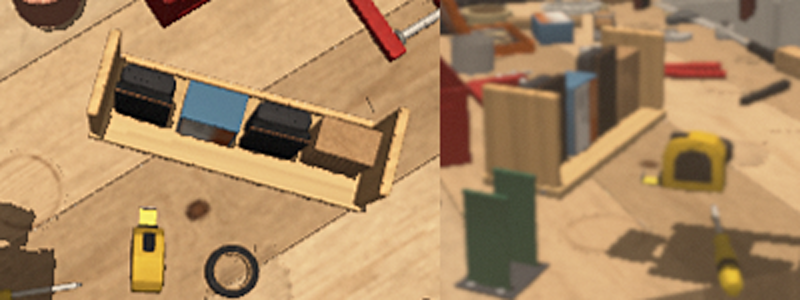

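The box stands upright and square in the free place, at about (210,110) in the top crop. The neighbours haven't moved and the arm is clear.

```bash
python3 -m jog '[[[0,0,0],[0,0,0]],[[0,0,0],[0,0,0]],[[0,0,0],[0,0,0]]]' && python3 -c "
from plant import workorder;print(workorder.sign_off())"
```

```text
time: 25.32
tcp_pos: [0.3952, -0.0493, 0.2488]
eef_rot: [[0.298, 0.955, -0.0], [0.955, -0.298, 0.0], [-0.0, -0.0, -1.0]]
ft_force: [-0.7, -0.3, -0.4]
opening: 0.0878
grasp_force: 0.0
the job is handed in; nothing more can be done
None
```

The box of screws stands upright and square in the rack's free place, set down gently at about 25 s with the sanding blocks not measurably moved, and the job is handed in; the sign-off gave no verdict.

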